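# Hold the top-heavy parcel balance on its tab

## Task

Take the sprung trim lever of the parcel balance and use it to bring the pointer onto the metal tab on the dial and keep it there for six seconds without a break, although the top-heavy beam wants to tip over to either side. Then let the beam down gently, without a bang, onto the stop where it lay at the start, and let go of the lever. Touch only the lever, do not shift the tab, and leave everything around it where it is.

Things in the scene. Friction and masses are not known exactly. Their poses are not given: they have to be found in the camera images.
- pivot (a point): Centre of the balance's axle, 130 mm above the table, on a fixed grey stand (foot plate 300 x 360 x 20 mm). Its axes are the stand's: x along the axle, away from the robot, y along the level beam (540 mm long) towards the pan with the cardboard parcel, z up. The white dial arc is on the far (+x) side, the lever on the near (-x) side.
- beam (a joint): Tilt of the beam in rad: 0 level, positive with the parcel pan low and pointer leaning to +y of the stand. Rubber stops at +0.35 (start) and -0.35. Top-heavy: with all it carries, inertia 0.12 kg m2, tipping moment 0.70 N m x sin(tilt), give or take 20 %, plus a steady unknown moment up to 0.12 N m either way (loads differ); axle friction 0.03 N m s/rad and 0.002 N m.
- lever (a joint): Lever angle relative to the beam in rad, 0 with its spring relaxed (start; in line with the pointer), positive to +y, within +-0.95. It turns on the same axle; its coil spring, about 0.45 N m/rad and 0.025 N m s/rad, pulls the beam towards it. Lever's lean from upright = beam + lever. The spring is weaker than the tipping moment: held still, the beam runs away, time constant about 0.5 to 1 s.
- lever_grip (a point): Grip point on the lever's black round crossbar (18 mm thick, 75 mm long, parallel to the axle), 190 mm from the axle line, 110 mm to the robot's side of the pivot. The lever blade is 34 mm beyond it, a 26 mm end disc 35 mm before it. Grip from above, fingers closing across the bar; the bar can turn in the fingers while the hand follows the arc about the axle. z axis: away from the axle.
- pointer_tip (a point): Tip of the dark steel pointer on the far side of the beam, 205 mm from the axle line, 72 mm beyond the pivot; straight up when the beam is level; its z axis points along the pointer away from the axle.
- tab_mark (a point): Point on the dark steel tab (14 x 14 x 34 mm) clipped on the upper edge of the white dial arc, 205 mm from the axle line, 50 mm beyond the pivot; its z axis points away from the axle. The pointer is on the tab when both lean by the same angle.
- tab (a joint): Lean of the tab about the axle in rad, 0 straight up, same sign as the beam's tilt: the reading that the beam is to have.
- nut: Brass gravity nut, 48 mm wide and 30 mm high, on a stem above the middle of the beam, underside 75 mm above the axle; moves with the beam. Its weight is unknown (0.1 to 0.28 kg). Not to be touched.
- parcel: Cardboard parcel 115 x 115 x 95 mm fastened in the left pan, 0.8 kg give or take 7 %; origin at the centre of its underside. Not to be touched.
- canister: Closed steel canister, 100 mm wide and 91 mm high, fastened in the right pan, 0.8 kg; origin at the centre of its underside. Not to be touched.
- weight_a: Loose brass weight, 44 mm wide, 30 mm high, standing on the foot plate; leave alone.
- weight_b: Loose brass weight, 34 mm wide, 24 mm high, standing on the foot plate; leave alone.
- tin: Loose steel tin, 80 mm wide, 110 mm high, bystander.
- mug: White mug, 80 mm wide, 90 mm high, bystander.
- driver: Screwdriver lying on the table, bystander.
- jar: Amber glass jar, 70 mm wide, 100 mm high, bystander.

How it is judged (in metres and radians):
On the way, in this order (a step that is already met when the one before it is completed fails the run):
1. the pointer is kept on the tab (within 0.1 rad) for 6 s without a break (angle between the z axis of pointer_tip and the z axis of tab_mark, either way round below 0.1 rad), for 6 s.
2. the beam lies again on the stop where it started (value of joint beam above 0.325 rad and velocity of joint beam between -0.1 and 0.1 rad/s), for 0.3 s.
At the end, for the whole second after the job is handed in: The beam lies still on its starting stop (tilt above 0.325 rad, slower than 0.1 rad/s), the lever is let go with its spring relaxed (within 0.12 rad), and the tab is where it was (within 10 mm) (all of step 2 and value of joint lever between -0.12 and 0.12 rad and distance of each of tab_mark, pivot from where it was at the start of the episode below 0.01 m); the robot touches nothing.
It fails at once if the beam bangs onto a stop (tilt beyond 0.3 rad while still moving towards the stop faster than 0.45 rad/s) ((value of joint beam above 0.3 rad and velocity of joint beam above 0.45 rad/s) or (value of joint beam below -0.3 rad and velocity of joint beam below -0.45 rad/s)).
It fails at once if the robot touches the beam, its pans, its loads, its nut or the pointer (contact force between any of the fingers, the arm and nut above 0.5 N or contact force between any of the fingers, the arm and parcel above 0.5 N or contact force between any of the fingers, the arm and canister above 0.5 N or contact force between any of the fingers, the arm and beam_c0 above 0.5 N or contact force between any of the fingers, the arm and beam_c1 above 0.5 N or contact force between any of the fingers, the arm and beam_c2 above 0.5 N or contact force between any of the fingers, the arm and beam_c3 above 0.5 N or contact force between any of the fingers, the arm and beam_c4 above 0.5 N or contact force between any of the fingers, the arm and beam_c5 above 0.5 N or contact force between any of the fingers, the arm and beam_c6 above 0.5 N or contact force between any of the fingers, the arm and beam_c7 above 0.5 N).
It fails at once if the tab is shifted by more than 10 mm (distance of tab_mark from where it was at the start of the episode above 0.01 m).
It fails at once if a thing standing around is moved by more than 30 mm (distance of any of weight_a, weight_b, tin, mug, driver, jar from where it was at the start of the episode above 0.03 m).
It also fails if it takes over 64 s, if anything falls off the work surface, if the arm or the gripper's body presses on something with over 40 N, if the wrist force passes 120 N, or if a joint passes its speed limit or range.

## Robot

A 6-joint arm with a two-finger parallel gripper is mounted at the origin on the work surface. World frame = base frame: x ahead of the robot, y to its left, z up, the work surface at z = 0. Lengths are in m, angles in degrees, forces in N, time in s.
With the tool pointing down it reaches from about 0.25 to 0.8 m from the base axis. Payload 8.5 kg.
Tool frame: the origin (TCP) lies on the centre line of the jaws, within the pads' length; the fingertips stand 22 mm ahead of it and the grasp point (between the pads) lies 3 mm ahead of it; z points along the fingers, y is the line along which they close (so a half turn about z gives the same grasp; the last joint's range is limited). The gripper opens to 85 mm and grips with 20 to 120 N. Pads are 22 mm wide; open, the fingers measure 114 mm over their backs; the gripper's body (76 mm by 85 mm) begins 54 mm behind the grasp point. The pads swing forward as they close: fully open they stand 13 mm farther back than shut.
Start: joints at [-73.969, 13.648, -0.773, 75.585, 0, 90], TCP at [0.145, -0.505, 0.253] pointing down, gripper open.
Joint ranges: [-152.45, 152.45], [-59.26, 108.67], [-65.41, 83.53], [-104.44, 129.93], [-82.83, 76.93], [-180, 180]. Speed limits (degrees/s): [127.2, 127.2, 159.86, 180, 180, 180].

## Interface

Orientations are given as [roll, pitch, yaw] about the fixed x, y, z axes, in that order (R = Rz(yaw) Ry(pitch) Rx(roll)).
In Python, from station import ctrl gives the robot as it stands.
- The arm moves only by the tool move_arm, never from a script. Its argument "plan" is a list of rows, each a list of 2 entries, a list of its own where there are three numbers: the shift along the tool's x, y, z in cm, then the turn, a rotation vector about the tool's x, y, z in rad. A call has 1 to 5 rows; each row is the pose to reach, as a shift and turn from the pose commanded when the call began, along the tool's axes at that moment; what a row does not reach only later rows make up. A row lasts 1/12 s, in which the tool goes at most 41.7 mm and 7.16 degrees, less where a joint would pass 70% of its speed; a pose out of reach is approached as far as the arm can. A call with a gripper value outside its range is refused whole. "jaw" is the opening, from -1 (shut) to 1 (fully open), set as the call begins (left out, the last holds). The fingers move at their own pace and stop on an object; "newtons" is the grip in N (left out, the last holds). Time passes only in rows, so rows that repeat a pose let the fingers close. It gives the time, the measured TCP pose, the force, the opening and the grip force at its end, in the units of the state.
- ctrl.read_state(): the state, without advancing time (a new reading comes with each control period).
- ctrl.get_image(name): name is "scene" or "top" or "wrist"; returns a dict with "color" (480x640x3 uint8, blue, green, red), "intrinsics" (3x3 intrinsics, pixels), "origin" and "attitude" of the camera in the world; the wrist camera has in their place "tool_from_camera" (4x4, takes a point from camera to tool coordinates, whose origin is the TCP and whose axes are the flange's). Camera axes: x right, y down, z forward; pixel columns grow to the right and rows downward; lengths in m; the calibration is good to about 2 mm. A picture is of the moment at which its call begins: read the wrist's pose just before it. There is no depth.
- ctrl.finish_job(): hands the job in; it is judged then, once.
The state is a dict: "clock": time; "joint_positions": joint angles; "joint_vel": joint speeds; "effort": joint torques, N m; "eef_pos": TCP position; "tool_rot": TCP orientation; "ft_force": force on the tool from outside, world axes, zero at the start; "torque": the same for the moment, N m; "width": opening from 0.0 (shut) to 1.0 (fully open); "finger_force": force on a finger pad.
Only numpy, scipy, OpenCV 4.12 (cv2) and the standard library are available. Lean on these libraries where they do the work, as an engineer would, in place of code of your own. Each camera call takes 0.05 s, during which the arm holds its last target. There are 200 camera calls.

## Working session

There is one attempt and no reset: what is moved stays moved. The work goes in short steps, Python scripts to look and compute and a tool call to move; the robot and the scene stay as the last step left them, time stands still between calls to the robot, and variables do not carry over. Pictures are saved under pics/ and viewed, at most 10 in all, crops included, and the job is handed in when it is done.

Besides the shell and the picture viewer there is one more tool, called after "Emit:" as a command line: name --argument value ..., lists and objects as JSON in quotes. move_arm: Moves the arm, as the interface text tells. Its arguments: {"type":"object","properties":{"plan":{"type":"array"},"jaw":{"type":"number"},"newtons":{"type":"number"}},"required":["plan"]}

```bash
mkdir -p pics; ls; python3 - <<'E'
from station import ctrl
import cv2,numpy as np
print(ctrl.read_state())
for n in ["scene","top"]:
    d=ctrl.get_image(n); cv2.imwrite(f"pics/{n}0.png",d["color"])
    print(n,d["intrinsics"],d["origin"],d["attitude"])
E
```

```text
pics
{'clock': 0.0, 'joint_positions': array([-7.39685457e+01,  1.36820952e+01, -8.18799766e-01,  7.55850269e+01,
        1.15781145e-03,  9.00003630e+01]), 'joint_vel': array([-0.03389885, -0.08393539, -0.09677593,  0.03138232,  0.05469628,
       -0.01169035]), 'effort': array([-1.38137912e-04, -5.38770747e+01,  3.46439660e+01,  1.83567486e-02,
        2.38768471e-04,  2.05918047e-05]), 'eef_pos': array([ 0.14488039, -0.50419227,  0.25265457]), 'tool_rot': array([-1.79914078e+02, -1.15726574e-03,  1.60310895e+01]), 'ft_force': array([-0.2217834 , -0.14917057, -0.41212743]), 'torque': array([-0.01732569, -0.04406898,  0.01188165]), 'finger_force': 0.0, 'width': 1.0006367104323814}
scene [[497.01162454   0.         319.96610562]
 [  0.         497.01162454 239.55054104]
 [  0.           0.           1.        ]] [1.36862754 0.36233193 1.15757752] [-137.62243443    0.500516    113.94848051]
top [[572.66203139   0.         322.48175818]
 [  0.         572.66203139 234.35090682]
 [  0.           0.           1.        ]] [0.29417497 0.02319109 1.59240413] [-167.58442932   -0.2547975   -90.33382341]
```

View pics/scene0.png

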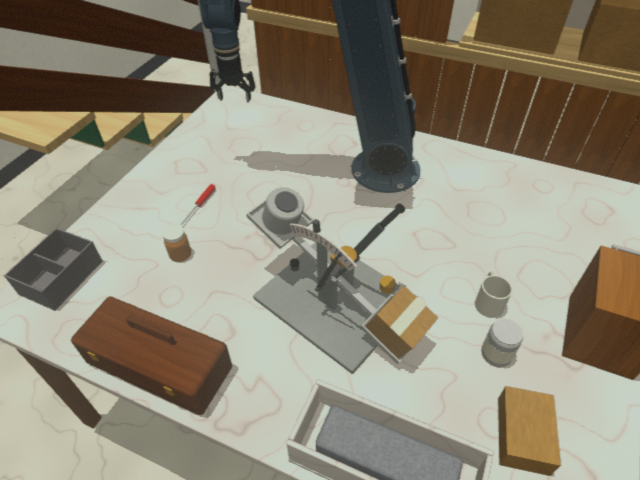

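View pics/top0.png

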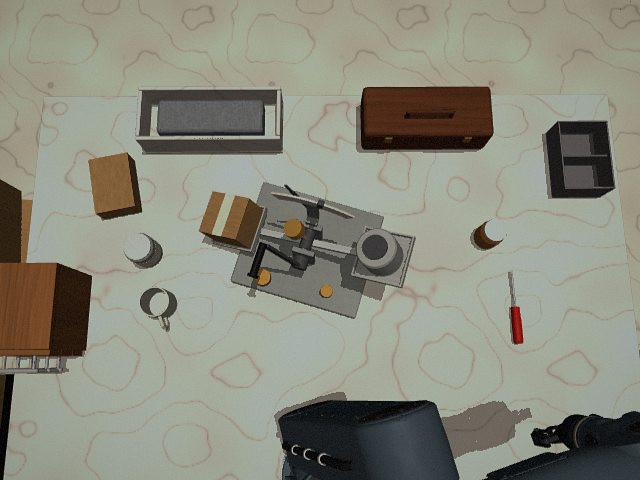

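The scene view shows the balance at about (330,270), with the pointer and lever leaning towards the parcel. In the top view the foot plate is at about (232..383, 182..318), and the lever bar runs from (262,243) to (252,285). I'll zoom in on both.

```bash
python3 - <<'E'
import cv2
a=cv2.imread("pics/top0.png")[170:330,190:420]; b=cv2.imread("pics/scene0.png")[180:380,235:450]
cv2.imwrite("pics/tc.png",cv2.resize(a,(782,544),interpolation=cv2.INTER_CUBIC))
cv2.imwrite("pics/sc.png",cv2.resize(b,(645,600),interpolation=cv2.INTER_CUBIC))
E
```

```text
(no output)
```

View pics/tc.png

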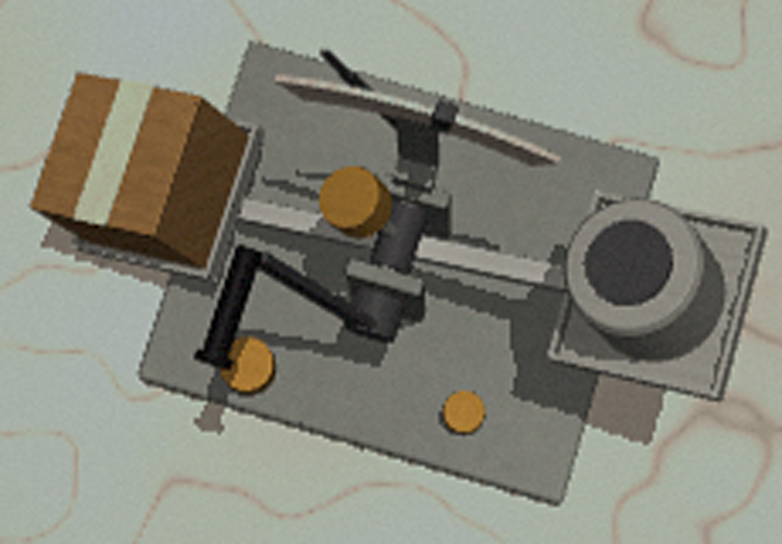

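View pics/sc.png

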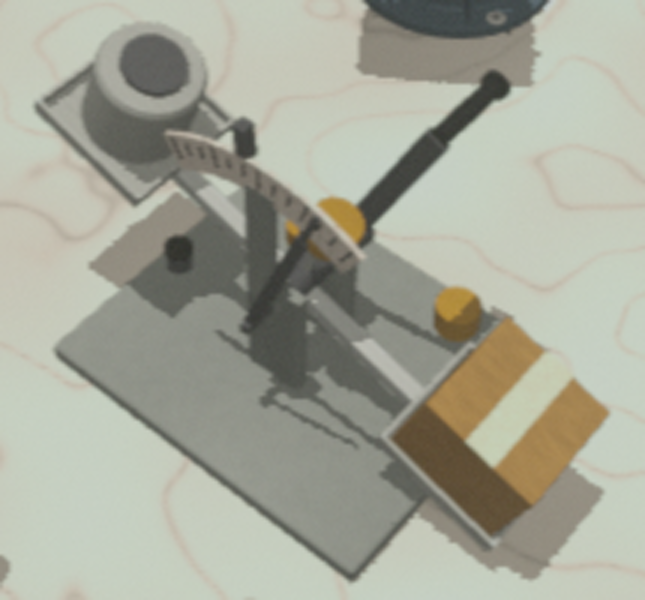

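The crops show:
- **Plate corners:** top crop (250,42), (659,157), (560,497) and (143,377).
- **Lever bar:** top crop (250,255) to (212,357).
- **Pointer tip and tab top:** (326,54) and (447,103).
- **Canister lid:** a dark blob in both views, which suits tilt tracking.

Next is the pose fit.

```bash
cat > geo.py <<'E'
import numpy as np, cv2
from scipy.spatial.transform import Rotation as R
from scipy.optimize import least_squares
CAM={'scene':(497.0116,319.966,239.55,[1.36862754,0.36233193,1.15757752],[-137.62243443,0.500516,113.94848051]),
'top':(572.66203,322.48176,234.35091,[0.29417497,0.02319109,1.59240413],[-167.58442932,-0.2547975,-90.33382341])}
def proj(c,P):
    f,cx,cy,o,a=CAM[c]; q=R.from_euler('xyz',a,degrees=True).inv().apply(np.atleast_2d(P)-o)
    return np.c_[f*q[:,0]/q[:,2]+cx,f*q[:,1]/q[:,2]+cy]
def world(p,S):  # p = x,y,yaw ; S stand coords rel. pivot
    return R.from_euler('z',p[2]).apply(np.atleast_2d(S))+[p[0],p[1],.13]
def rot(b,S): return R.from_euler('x',-b).apply(S)  # lean b towards +y
def lid(img,c,ctr,r=26):
    g=img.max(2).astype(int); x,y=[int(v) for v in ctr]
    y0,x0=max(y-r,0),max(x-r,0)
    m=(g[y0:y+r,x0:x+r]<100).astype(np.uint8)
    n,l,s,ce=cv2.connectedComponentsWithStats(m,connectivity=4)
    return m,s,ce+[x0,y0]
E
python3 - <<'E'
from geo import *
T=lambda u,v:(u/3.4+190-.35,v/3.4+170-.35); Sc=lambda u,v:(u/3+235-.33,v/3+180-.33)
im={c:cv2.imread(f"pics/{c}0.png") for c in('top','scene')}
for c,ct in(('top',(375,247)),('scene',(286,202))):
    m,s,ce=lid(im[c],c,ct,16); print(c,[(tuple(a),np.round(b,1)) for a,b in zip(s[1:],ce[1:]) if a[4]>30])
    x,y=ct; print(im[c].max(2)[y-14:y+16:3,x-16:x+17:3])
# obs: name cam pix fn(params)
def pts(p):
    x=p[3]; y=p[4]; b=p[5]; t=p[6]
    c=lambda i,j:[x+i*.15,y+j*.18,-.11]
    B=lambda S:rot(b,S)
    return [('top',T(250,42),c(1,1)),('top',T(659,157),c(1,-1)),('top',T(560,497),c(-1,-1)),('top',T(143,377),c(-1,1)),
    ('scene',Sc(57,350),c(1,-1)),('scene',Sc(352,575),c(1,1)),
    ('top',T(326,54),B([.072,0,.205])),('scene',Sc(316,222),B([.072,0,.205])),
    ('top',T(250,255),B([-.076,0,.19])),('top',T(212,357),B([-.147,0,.19])),('scene',Sc(494,85),B([-.145,0,.19])),
    ('top',T(353,195),B([0,0,.105])),
    ('top',T(447,101),rot(t,[.05,0,.222])),('scene',Sc(244,123),rot(t,[.05,0,.222])),('scene',Sc(248,152),rot(t,[.057,0,.188]))]
f=lambda p:np.concatenate([(proj(c,world(p,S))[0]-u) for c,u,S in pts(p)])
s=least_squares(f,[.45,.05,-.28,0,0,.35,0],loss='soft_l1')
print(np.round(s.x,4)); print(np.round(s.fun.reshape(-1,2),1).tolist())
np.save('pose.npy',s.x)
p=s.x
print('grip start',world(p,rot(.35,[-.11,0,.19])))
E
```

```text
top [((np.int32(2), np.int32(4), np.int32(27), np.int32(25), np.int32(526)), array([374.5, 247. ]))]
[[116 114 142 141 137 132 138 139 142 137 112]
 [121 141 134 113  59  62  62  52 138 134 138]
 [125 132  88  65  57  61  57  57  58 141 140]
 [134 138  59  59  59  62  59  64  60  47 139]
 [126  72  59  56  63  61  57  57  61  60 144]
 [131  62  60  57  60  63  60  59  65  59 141]
 [133  86  59  60  60  58  58  63  59  41 136]
 [132 136  53  58  55  62  58  65  56 142 136]
 [134 133 135  55  59  58  57  44 147 139 138]
 [ 68 139 140 134 144 142 138 137 140 137 115]]
scene [((np.int32(6), np.int32(7), np.int32(21), np.int32(19), np.int32(316)), array([286. , 202.1]))]
[[205 205 181 174 172 171 175 197 203 203 202]
 [202 171 169 168 141 127 145 169 174 201 201]
 [167 171 155 100  98 100  95 100 154 171 199]
 [172 169 102  97  98  98  96  96  97 166 170]
 [172 168  98  97  99  96  98  97  98 131 169]
 [173 169  95  98  97  98  98  97  95 112 167]
 [171 171 136  96  97  97  97  97  98 117 167]
 [155 170 171 124  92  97  97  94  94 162 163]
 [122 155 170 170 168 142 116 158 165 165 137]
 [104 113 139 167 170 171 166 168 164 127  98]]
[ 0.6017  0.0495 -0.2994 -0.0013  0.0075  0.4235 -0.0524]
[[-0.5, -1.4], [0.1, 0.1], [-0.2, 2.3], [-2.8, -0.5], [-2.0, -1.7], [-0.4, -0.0], [-3.3, -1.6], [2.0, 2.0], [2.4, 1.0], [3.9, 0.4], [-3.6, -0.7], [-1.8, -0.2], [-2.2, 0.8], [-0.1, -1.4], [-2.6, 1.2]]
grip start [[0.51577616 0.14416425 0.30848082]]
```

```bash
python3 - <<'E'
from geo import *
im={c:cv2.imread(f"pics/{c}0.png") for c in('top','scene')}
T=lambda u,v:((u+.5)/3.4+189.5,(v+.5)/3.4+169.5); Sc=lambda u,v:((u+.5)/3+234.5,(v+.5)/3+179.5)
def plate(p):
    c=lambda i,j:[p[3]+i*.15,p[4]+j*.18,-.11]
    return [('top',T(250,42),c(1,1)),('top',T(659,157),c(1,-1)),('top',T(560,497),c(-1,-1)),('top',T(143,377),c(-1,1)),
    ('scene',Sc(57,350),c(1,-1)),('scene',Sc(352,575),c(1,1))]
def beam(p):
    b=p[5];t=p[6];B=lambda S:rot(b,S)
    return [('top',T(326,54),B([.072,0,.205])),('scene',Sc(316,222),B([.072,0,.205])),
    ('top',T(250,255),B([-.076,0,.19])),('top',T(212,357),B([-.147,0,.19])),('scene',Sc(494,85),B([-.145,0,.19])),
    ('top',T(353,195),B([0,0,.105])),
    ('top',(374.5,247.),B([0,p[7],p[8]])),('scene',(286.,202.1),B([0,p[7],p[8]])),
    ('top',T(447,101),rot(t,[.05,0,.222])),('scene',Sc(244,123),rot(t,[.05,0,.222])),('scene',Sc(248,152),rot(t,[.057,0,.188]))]
res=lambda p,L:np.concatenate([(proj(c,world(p,S))[0]-u) for c,u,S in L])
p0=np.array([.6,.05,-.28,0,0,.35,0,-.21,.12])
def run(free,L,name):
    def f(q):
        p=p0.copy();p[free]=q;return res(p,L(p))
    s=least_squares(f,p0[free],loss='soft_l1');p=p0.copy();p[free]=s.x
    print(name,np.round(p,4),np.round(f(s.x).reshape(-1,2),1).tolist());return p
run([0,1,2],plate,'plate')
run([0,1,2,6,7,8],beam,'beam.35')
run([0,1,2,5,6,7,8],beam,'beamfree')
p=run([0,1,2,6,7,8],lambda p:plate(p)+beam(p),'all.35'); np.save('pose.npy',p)
# overlay
o=[]
for c,(x0,y0,w,h,k) in (('top',(190,170,230,160,3.4)),):
    a=cv2.resize(im[c][y0:y0+h,x0:x0+w],(782,544),interpolation=cv2.INTER_CUBIC)
    def d(S,col):
        u=(proj(c,world(p,S))-[x0-.5,y0-.5])*k-.5
        cv2.polylines(a,[np.int32(np.round(u))],False,col,1,cv2.LINE_AA)
    d([[.15,.18,-.11],[.15,-.18,-.11],[-.15,-.18,-.11],[-.15,.18,-.11],[.15,.18,-.11]],(0,0,255))
    B=lambda S:rot(.35,np.array(S))
    d(B([[.072,0,0],[.072,0,.205]]),(0,255,0)); d(B([[-.145,0,.19],[-.075,0,.19],[-.075,0,0],[.08,0,0]]),(0,255,255)); d(B([[0,.27,0],[0,-.27,0]]),(255,0,0))
    an=np.linspace(0,6.3,30); d(B(np.c_[.024*np.cos(an),.024*np.sin(an),0*an+.105]),(255,255,0))
    d(rot(p[6],np.array([[.05,0,.188],[.05,0,.222]])),(255,0,255))
    cv2.imwrite("pics/ov.png",a)
E
```

```text
plate [ 0.603   0.0564 -0.2903  0.      0.      0.35    0.     -0.21    0.12  ] [[-0.9, -1.1], [0.0, -0.7], [0.7, 1.7], [-2.3, 0.1], [-2.3, -1.0], [0.1, -0.1]]
beam.35 [ 0.6043  0.062  -0.3316  0.      0.      0.35   -0.1082 -0.2156  0.0725] [[-1.8, -2.3], [0.5, -0.2], [1.4, -0.1], [1.9, -1.0], [-2.2, -1.2], [-4.0, -1.2], [-0.1, 3.1], [0.6, -0.3], [-1.9, 1.9], [0.1, -1.8], [-1.9, 1.2]]
beamfree [ 0.6006  0.0502 -0.3309  0.      0.      0.4136 -0.0497 -0.2084  0.0641] [[-1.6, -1.7], [0.3, 1.2], [2.1, 0.3], [2.7, -0.6], [-2.8, -0.1], [-1.5, -0.2], [-0.1, 2.8], [0.5, -0.3], [-2.1, 1.5], [0.2, -1.9], [-2.5, 0.7]]
all.35 [ 0.6039  0.0584 -0.3019  0.      0.      0.35   -0.0955 -0.2114  0.0788] [[-0.8, -1.9], [-0.3, -0.1], [-0.9, 1.9], [-3.4, -1.1], [-1.7, -1.3], [-0.3, 0.6], [-1.5, -1.6], [0.4, -0.9], [3.6, 1.1], [5.0, 0.6], [-4.4, -2.9], [-2.7, -0.6], [-0.3, -0.0], [-0.4, -0.0], [-2.1, 1.2], [-0.1, -1.4], [-2.1, 1.5]]
```

View pics/ov.png

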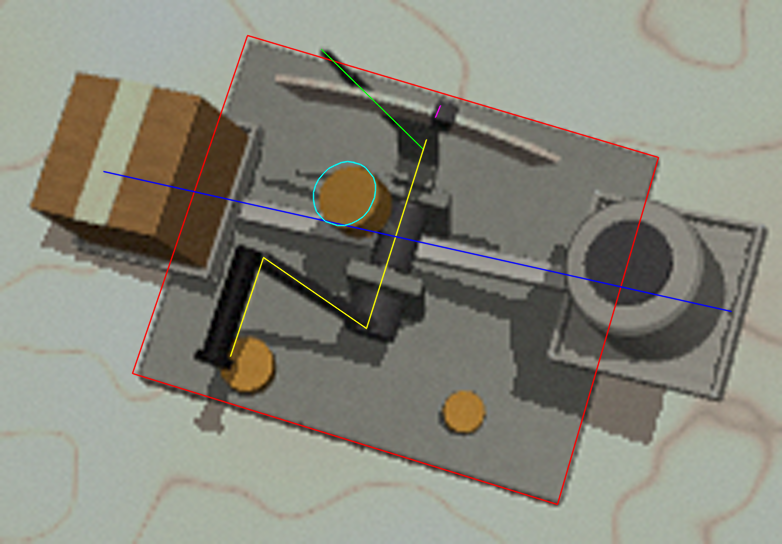

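```bash
python3 - <<'E'
from geo import *
T=lambda u,v:((u+.5)/3.4+189.5,(v+.5)/3.4+169.5); Sc=lambda u,v:((u+.5)/3+234.5,(v+.5)/3+179.5)
def tri(a,b):
    s=least_squares(lambda P:np.r_[proj('top',P)[0]-a,proj('scene',P)[0]-b],[.6,.05,.2]);return s.x,s.fun
p=np.array([.603,.0564,-.29])
W={}
for n,a,b in [('disc',T(211,356),Sc(493,84)),('bladeend',T(248,255),Sc(437,140)),('lid',(374.5,247),(286,202.1)),('ptr',T(326,54),Sc(316,222)),
 ('nut',T(353,195),Sc(335,217)),('tabtop',T(447,101),Sc(244,123)),('c++',T(250,42),Sc(352,575)),('c+-',T(659,157),Sc(57,350))]:
    X,f=tri(a,b); st=R.from_euler('z',-p[2]).apply(X-[p[0],p[1],.13]); print(n,np.round(X,4),np.round(f,1),'stand',np.round(st,4),'lean',round(np.arctan2(st[1],st[2]),3),'r',round(np.hypot(st[1],st[2]),3))
# plate homography per camera
for c,q in (('top',[T(250,42),T(659,157),T(560,497),T(143,377)]),):
    f,cx,cy,o,a=CAM[c]
    for u in q:
        d=R.from_euler('xyz',a,degrees=True).apply([(u[0]-cx)/f,(u[1]-cy)/f,1]); print(np.round(np.array(o)+d*(.02-o[2])/d[2],4))
E
```

```text
disc [0.4857 0.176  0.305 ] [ 0.3 -0.1  0.4  0. ] stand [-0.1466  0.081   0.175 ] lean 0.434 r 0.193
bladeend [0.5561 0.1531 0.2963] [ 0.5 -0.1  0.5  0. ] stand [-0.0726  0.0792  0.1663] lean 0.444 r 0.184
lid [ 0.5526 -0.1053  0.2765] [-0.3  0.1 -0.3 -0. ] stand [-0.002  -0.1694  0.1465] lean -0.858 r 0.224
ptr [0.6915 0.1018 0.3163] [-0.3  0.1 -0.3 -0. ] stand [0.0718 0.0688 0.1863] lean 0.354 r 0.199
nut [0.6121 0.0872 0.2315] [-0.5  0.2 -0.5 -0. ] stand [-1.000e-04  3.210e-02  1.015e-01] lean 0.307 r 0.106
tabtop [0.6478 0.0213 0.3485] [-1.2  0.4 -1.3 -0.1] stand [ 0.0529 -0.0208  0.2185] lean -0.095 r 0.219
c++ [0.7963 0.1845 0.0149] [-0.2  0.1 -0.2 -0. ] stand [ 0.1486  0.178  -0.1151] lean 2.145 r 0.212
c+- [ 0.6933 -0.1567  0.0147] [-1.   0.4 -1.1 -0.2] stand [ 0.1474 -0.1784 -0.1153] lean -2.145 r 0.212
[0.7949 0.1834 0.02  ]
[ 0.6932 -0.1589  0.02  ]
[ 0.4124 -0.0714  0.02  ]
[0.511  0.2655 0.02  ]
```

Both cameras agree: beam about 0.35, tab lean about -0.095, and lever sagging to a lean of about 0.43. I'll start moving with a first leg up and towards the lever.

Emit:
move_arm --plan '[[[2.6, -2.5, -1.6], [0, 0, 0]], [[5.2, -5, -3.2], [0, 0, 0]], [[7.8, -7.5, -4.8], [0, 0, 0]], [[10.4, -10, -6.4], [0, 0, 0]], [[13, -12.5, -8], [0, 0, 0]]]' --jaw 1 --newtons 30

```text
clock: 0.52
eef_pos: [0.2356, -0.3469, 0.3337]
tool_rot: [-180.0, 0.0, 16.0]
ft_force: [1.6, -0.9, -0.1]
width: 1.003
finger_force: 0.0
```

```bash
python3 -c "
from station import ctrl
s=ctrl.read_state();print(s['clock'],s['joint_positions'].round(1),s['eef_pos'].round(4),s['tool_rot'].round(2))"
```

```text
0.5167 [-55.8   2.3  -2.7  85.    0.  108.2] [ 0.2356 -0.3469  0.3337] [-1.7996e+02  1.0000e-02  1.5990e+01]
```

Emit:
move_arm --plan '[[[2.1, -2.1, -0.4], [0, 0, -0.12]], [[4.2, -4.2, -0.8], [0, 0, -0.24]], [[6.3, -6.3, -1.2], [0, 0, -0.36]], [[8.4, -8.4, -1.6], [0, 0, -0.48]], [[10.4, -10.3, -2], [0, 0, -0.6]]]'

```text
clock: 0.93
eef_pos: [0.3071, -0.2192, 0.3535]
tool_rot: [-180.0, -0.0, 50.7]
ft_force: [-0.4, -0.1, 0.6]
width: 1.001
finger_force: 0.0
```

Emit:
move_arm --plan '[[[2.9, -0.5, -0.4], [0, 0, -0.12]], [[5.8, -1, -0.8], [0, 0, -0.24]], [[8.7, -1.6, -1.2], [0, 0, -0.36]], [[11.6, -2.1, -1.6], [0, 0, -0.48]], [[14.4, -2.6, -2], [0, 0, -0.6]]]'

```text
clock: 1.35
eef_pos: [0.379, -0.0917, 0.3734]
tool_rot: [-180.0, -0.0, 85.1]
ft_force: [0.4, -1.1, -0.3]
width: 1.001
finger_force: 0.0
```

Emit:
move_arm --plan '[[[2.7, 1.2, -0.4], [0, 0, -0.12]], [[5.4, 2.4, -0.8], [0, 0, -0.24]], [[8, 3.6, -1.2], [0, 0, -0.36]], [[10.7, 4.7, -1.6], [0, 0, -0.48]], [[13.3, 5.9, -2], [0, 0, -0.6]]]'

```text
clock: 1.77
eef_pos: [0.4497, 0.0354, 0.3933]
tool_rot: [-180.0, -0.0, 119.5]
ft_force: [0.9, -1.0, -0.2]
width: 0.999
finger_force: 0.0
```

Emit:
move_arm --plan '[[[1.5, 2.5, -0.4], [0, 0, -0.12]], [[3.1, 5, -0.8], [0, 0, -0.24]], [[4.6, 7.4, -1.2], [0, 0, -0.36]], [[6.2, 9.9, -1.6], [0, 0, -0.48]], [[7.7, 12.4, -2], [0, 0, -0.6]]]'

```text
clock: 2.18
eef_pos: [0.5206, 0.163, 0.4132]
tool_rot: [-180.0, -0.0, 153.9]
ft_force: [1.2, 0.1, -0.0]
width: 0.999
finger_force: 0.0
```

```bash
python3 -c "
from station import ctrl
s=ctrl.read_state();print(s['clock'],s['joint_positions'].round(1),s['eef_pos'].round(4),s['tool_rot'].round(2))"
```

```text
2.1833 [17.4 16.2 26.  99.8  0.  43.5] [0.5206 0.163  0.4132] [-1.7999e+02 -2.0000e-02  1.5389e+02]
```

Emit:
move_arm --plan '[[[0, 0, 1], [0, 0, -0.08]], [[0, 0, 2], [0, 0, -0.166]], [[0, 0, 3], [0, 0, -0.166]], [[0, 0, 4], [0, 0, -0.166]]]'

```text
clock: 2.52
eef_pos: [0.5202, 0.1618, 0.3723]
tool_rot: [-180.0, -0.1, 163.1]
ft_force: [-0.2, -0.2, 0.1]
width: 0.997
finger_force: 0.0
```

```bash
python3 - <<'E'
from geo import *
from station import ctrl
s=ctrl.read_state(); d=ctrl.get_image("wrist"); print(s['clock'],s['eef_pos'],s['tool_rot'])
M=d["tool_from_camera"]; K=d["intrinsics"]; im=d["color"].copy()
Rw=R.from_euler('xyz',s['tool_rot'],degrees=True)
p=np.array([.603,.0555,-.29])
pts=world(p,rot(.434,np.array([[-.145,0,.19],[-.11,0,.19],[-.076,0,.19],[-.076,0,.05]])))
t=Rw.inv().apply(pts-s['eef_pos']); c=(np.linalg.inv(M)@np.c_[t,np.ones(4)].T)[:3].T
u=c@K.T; u=u[:,:2]/u[:,2:]; print(u.round(1), np.round(M,3).tolist())
cv2.polylines(im,[np.int32(u)],False,(0,255,255),1); cv2.imwrite("pics/w1.png",im)
E
```

```text
2.5167 [0.5202483  0.16181061 0.37226952] [-1.79967226e+02 -5.24994331e-02  1.63119216e+02]
[[316.1 211.2]
 [316.3 268.9]
 [316.4 319.3]
 [254.9 251.5]] [[-0.0, -0.951, -0.31, 0.08], [1.0, -0.0, -0.0, 0.0], [-0.0, -0.31, 0.951, -0.122], [0.0, 0.0, 0.0, 1.0]]
```

View pics/w1.png

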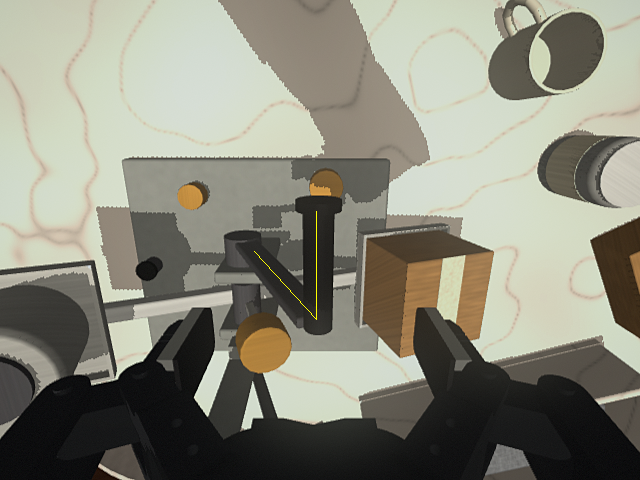

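The wrist view shows the bar from (316,205) to (316,325). The predicted line lies along it and is centred between the fingers. I'll descend and grip.

Emit:
move_arm --plan '[[[0, 0, 2.5], [0, 0, 0]], [[0, 0.1, 5], [0, 0, 0]], [[0, 0.2, 6.7], [0, 0, 0]], [[0, 0.2, 6.7], [0, 0, 0]]]'

```text
clock: 2.9
eef_pos: [0.5195, 0.163, 0.3031]
tool_rot: [-179.8, -0.3, 163.0]
ft_force: [0.3, 0.2, -0.3]
width: 1.001
finger_force: 0.0
```

Emit:
move_arm --plan '[[[0, 0, 0], [0, 0, 0]], [[0, 0, 0], [0, 0, 0]], [[0, 0, 0], [0, 0, 0]], [[0, 0, 0], [0, 0, 0]], [[0, 0, 0], [0, 0, 0]]]' --jaw -1 --newtons 25

```text
clock: 3.32
eef_pos: [0.5212, 0.1635, 0.3072]
tool_rot: [180.0, 0.1, 163.0]
ft_force: [-0.2, -0.9, 0.3]
width: 0.295
finger_force: 0.0
```

Emit:
move_arm --plan '[[[0, 0, 0], [0, 0, 0]], [[0, 0, 0], [0, 0, 0]], [[0, 0, 0], [0, 0, 0]]]'

```text
clock: 3.57
eef_pos: [0.5211, 0.1637, 0.3069]
tool_rot: [179.9, 0.1, 163.1]
ft_force: [0.5, 1.0, 4.2]
width: 0.196
finger_force: 25.5
```

```bash
cat > step.py <<'E'
"""step.py TARGET RATE [Y1..Yn]: rows just executed (absolute tool-y of bar, cm; none = the ones proposed last time; '-' = no move)."""
import sys, json, os
from geo import *
from station import ctrl
P=np.array([.603,.0555,-.29]); LID=rot(-.35,np.array([-.002,-.1694,.1465]))
K,C,I,D=.45,.025,.12,.03; ROW=1/12; N=6; h=ROW/N
def sim(x,phis,phi0,dts):
    b,v,M,G=x; out=[]; a=phi0
    for ph,dt in zip(phis,dts):
        n=max(1,round(dt/h)); s=dt/n; r=(ph-a)/dt
        for i in range(n):
            f=a+r*s*(i+.5)
            acc=(G*np.sin(b)+M+K*(f-b)+C*(r-v)-D*v-.002*np.tanh(v/.01))/I
            v+=s*acc; b+=s*v
            if b>.352: b,v=.352,min(v,0)
        a=ph; out.append((b,v))
    return out
F='st.json'
st=json.load(open(F)) if os.path.exists(F) else dict(Y=8.0,Z=17.24,t=None,x=[.35,0,0,.7],Pc=np.diag([1e-5,1e-5,.006,.006]).tolist(),prop=[],free=False)
tgt,rate=float(sys.argv[1]),float(sys.argv[2]); a=sys.argv[3:]
Ys=[] if a==['-'] else ([float(v) for v in a] or st['prop'])
phi=lambda Y:np.arcsin(np.array(Y)/19)
s=ctrl.read_state(); im=ctrl.get_image('scene')['color']; t=s['clock']
x=np.array(st['x']); Pc=np.array(st['Pc'])
# --- predict
phi0=float(phi(st['Y']))
if Ys or (st['t'] is not None and t-st['t']>.01):
    hold=0 if st['t'] is None else t-st['t']-len(Ys)*ROW
    ph=[phi0]*(hold>.005)+list(phi(Ys)) ; dts=[hold]*(hold>.005)+[ROW]*len(Ys)
    f=lambda x:np.r_[sim(x,ph,phi0,dts)[-1],x[2:]]
    x1=f(x); J=np.array([(f(x+e)-x1)/1e-4 for e in 1e-4*np.eye(4)]).T
    T=sum(dts); Pc=J@Pc@J.T+np.diag([(.008*T)**2,(.03*T)**2*4,1e-5,1e-6]); x=x1
if Ys: st['Y']=Ys[-1]; st['Z']+=st['pz'][len(Ys)-1] if not a else 0
# --- measure
bs=np.linspace(-.45,.45,1801); tr=proj('scene',world(P,np.array([rot(b,LID) for b in bs])))
u0=tr[np.argmin(abs(bs-x[0]))]
m,ss,ce=lid(im,'scene',u0,32); m2=(im.max(2)<125)
n,l,ss,ce=cv2.connectedComponentsWithStats(m2.astype(np.uint8),connectivity=4)
c=[(np.hypot(*(tr-ce[i]).T).min(),i) for i in range(1,n) if 200<ss[i,4]<480 and ss[i,2]<30]
z=None
if c:
    d,i=min(c); z=bs[np.argmin(np.hypot(*(tr-ce[i]).T))]; print(f'lid {ce[i].round(1)} area {ss[i,4]} off {d:.1f}',end=' | ')
    if d<5:
        if not st['free'] and z<.335: st['free']=True
        if not st['free']: x[0]=min(x[0],z); x[0],x[1]=.35,0; Pc=np.diag([1e-5,1e-5,.006,.006])
        else:
            H=np.array([1,0,0,0]); S=H@Pc@H+.006**2; k=Pc@H/S; inn=z-x[0]; x=x+k*inn; Pc=Pc-np.outer(k,H@Pc); print(f'innov {inn:+.3f}',end=' ')
print(f't {t:.2f} z {z} est b {x[0]:.3f} v {x[1]:+.3f} M {x[2]:+.3f} G {x[3]:.3f} phi {phi(st["Y"]):.3f} Ft {np.round(s["ft_force"],1)}')
# --- plan: 15 rows by 5 knots x3 (first 5 rows are done)
st['t']=t; p0=float(phi(st['Y'])); dt=[.05]+[ROW]*15
def rows(q): return np.interp(np.arange(1,16),[0,2,5,8,11,15],np.r_[p0,q])
ref=np.array([x[0]+np.clip(tgt-x[0],-rate*T_,rate*T_) for T_ in .05+ROW*np.arange(1,16)])
def cost(q):
    r=rows(q); o=np.array(sim(x,np.r_[p0,r],p0,dt))[1:]
    eq=o[:,0]-(x[2]+x[3]*np.sin(o[:,0]))/K
    dr=np.diff(np.r_[p0,r])
    return np.r_[10*(o[:,0]-ref),2*np.maximum(abs(o[:,1])-rate-.02,0)*5,8*o[-1,1],3*(r[-1]-eq[-1]),2.*dr,60*np.maximum(abs(dr)-.13,0),20*np.maximum(abs(r-o[:,0])-.9,0)]
q=least_squares(cost,np.full(5,p0),max_nfev=60).x; r=rows(q)[:5]
Y=[round(st['Y']+round(float(19*np.sin(v))-st['Y'],1),2) for v in r]
pz=[round(st['Z']-19*float(np.cos(phi(y))),1)+0. for y in Y]
o=sim(x,np.r_[p0,phi(Y)],p0,dt[:6])
print('ROWS y',[round(y-st['Y'],1) for y in Y],'z',pz,'-> b',np.round(o[-1],3),'Yabs',Y)
st.update(x=x.tolist(),Pc=Pc.tolist(),prop=Y,pz=[-v for v in pz]); json.dump(st,open(F,'w'))
E
python3 step.py 0.35 0.1 -
```

```text
lid [286.1 201.8] area 374 off 0.2 | t 3.57 z 0.3665 est b 0.350 v +0.000 M +0.000 G 0.700 phi 0.435 Ft [0.5 1.  4.2]
ROWS y [-0.7, -1.4, -2.1, -2.9, -3.6] z [-0.3, -0.6, -0.8, -1.1, -1.2] -> b [0.352 0.   ] Yabs [7.3, 6.6, 5.9, 5.1, 4.4]
```

```bash
python3 - <<'E'
s=open('step.py').read()
s=s.replace("m,ss,ce=lid(im,'scene',u0,32); m2","m2")
s=s.replace("d,i=min(c); ","d,i=min(c); bx=ss[i]; sl=np.s_[bx[1]-3:bx[1]+bx[3]+3,bx[0]-3:bx[0]+bx[2]+3]; w=np.clip((150-im[sl].max(2).astype(float))/50,0,1); w*=cv2.dilate((l[sl]==i).astype(np.uint8),np.ones((3,3))); yy,xx=np.mgrid[sl]; ce[i]=[(w*xx).sum()/w.sum(),(w*yy).sum()/w.sum()]; ")
s=s.replace("tgt,rate=float(sys.argv[1])","ramp=sys.argv[1]=='ramp'; tgt,rate=0. if ramp else float(sys.argv[1])")
s=s.replace("pz=[round(st['Z']","if ramp: Y=[round(st['Y']+round((rate-st['Y'])*i/5,1),2) for i in range(1,6)]\npz=[round(st['Z']")
open('step.py','w').write(s)
from geo import *
P=np.array([.603,.0555,-.29])
for n,L in(('lid',rot(-.35,np.array([-.002,-.1694,.1465]))),('ptr',np.array([.072,0,.205])),('parcel',np.array([0,.21,.1])),('nut',np.array([0,0,.105]))):
    print(n,[proj('scene',world(P,rot(b,L)))[0].round(1).tolist() for b in(.35,.1,-.1,-.35)],[proj('top',world(P,rot(b,L)))[0].round(1).tolist() for b in(.35,.1,-.1,-.35)])
E
python3 step.py ramp 3.0 -
```

```text
lid [[285.3, 202.0], [278.0, 209.5], [274.9, 217.8], [274.4, 230.3]] [[374.6, 247.1], [385.2, 254.4], [389.5, 259.2], [389.8, 263.7]]
ptr [[339.9, 252.1], [322.8, 238.0], [309.1, 229.5], [293.3, 222.9]] [[284.9, 184.6], [305.4, 188.9], [322.5, 193.8], [343.3, 201.1]]
parcel [[409.4, 313.9], [407.8, 297.3], [402.8, 281.9], [391.7, 261.4]] [[221.2, 213.0], [222.2, 208.7], [227.1, 206.5], [238.7, 205.5]]
nut [[346.7, 253.4], [338.7, 246.8], [332.2, 242.8], [324.4, 239.5]] [[291.9, 226.9], [301.8, 229.3], [310.1, 231.6], [320.2, 235.0]]
lid [286.  201.7] area 370 off 0.1 | t 3.62 z 0.36600000000000005 est b 0.350 v +0.000 M +0.000 G 0.700 phi 0.435 Ft [0.9 2.2 4.4]
ROWS y [-1.0, -2.0, -3.0, -4.0, -5.0] z [-0.4, -0.8, -1.1, -1.3, -1.5] -> b [0.352 0.   ] Yabs [7.0, 6.0, 5.0, 4.0, 3.0]
```

```bash
sed -i "s#(w\*yy).sum()/w.sum()\]; #(w*yy).sum()/w.sum()]; ce[i]-=[.7,-.3]; #" step.py; grep -c "ce\[i\]-=" step.py
```

```text
1
```

Emit:
move_arm --plan '[[[0, -1, -0.4], [0, 0, 0]], [[0, -2, -0.8], [0, 0, 0]], [[0, -3, -1.1], [0, 0, 0]], [[0, -4, -1.3], [0, 0, 0]], [[0, -5, -1.5], [0, 0, 0]]]'

```text
clock: 4.08
eef_pos: [0.5061, 0.1146, 0.3215]
tool_rot: [180.0, 0.0, 163.0]
ft_force: [1.0, 1.9, 1.3]
width: 0.199
finger_force: 25.9
```

```bash
python3 step.py ramp 0.0
```

```text
lid [285.3 202. ] area 372 off 0.1 | t 4.08 z 0.34900000000000003 est b 0.350 v +0.000 M +0.000 G 0.700 phi 0.159 Ft [1.  1.9 1.3]
ROWS y [-0.6, -1.2, -1.8, -2.4, -3.0] z [-0.1, -0.2, -0.2, -0.3, -0.3] -> b [0.352 0.   ] Yabs [2.4, 1.8, 1.2, 0.6, 0.0]
```

Emit:
move_arm --plan '[[[0, -0.6, -0.1], [0, 0, 0]], [[0, -1.2, -0.2], [0, 0, 0]], [[0, -1.8, -0.2], [0, 0, 0]], [[0, -2.4, -0.3], [0, 0, 0]], [[0, -3, -0.3], [0, 0, 0]]]'

```text
clock: 4.55
eef_pos: [0.4974, 0.0864, 0.3242]
tool_rot: [-180.0, -0.0, 163.1]
ft_force: [2.4, 2.1, 3.4]
width: 0.197
finger_force: 25.7
```

```bash
python3 step.py ramp -1.5
```

```text
lid [285.3 202. ] area 372 off 0.1 | t 4.55 z 0.34900000000000003 est b 0.350 v +0.000 M +0.000 G 0.700 phi 0.000 Ft [2.4 2.1 3.4]
ROWS y [-0.3, -0.6, -0.9, -1.2, -1.5] z [0.0, 0.0, 0.1, 0.1, 0.1] -> b [0.352 0.   ] Yabs [-0.3, -0.6, -0.9, -1.2, -1.5]
```

Emit:
move_arm --plan '[[[0, -0.3, 0], [0, 0, 0]], [[0, -0.6, 0], [0, 0, 0]], [[0, -0.9, 0.1], [0, 0, 0]], [[0, -1.2, 0.1], [0, 0, 0]], [[0, -1.5, 0.1], [0, 0, 0]]]'

```text
clock: 5.02
eef_pos: [0.4931, 0.0724, 0.3235]
tool_rot: [180.0, 0.0, 163.1]
ft_force: [3.8, 1.4, -1.1]
width: 0.2
finger_force: 25.1
```

```bash
python3 step.py ramp -3
```

```text
lid [285.3 202. ] area 373 off 0.2 | t 5.02 z 0.34900000000000003 est b 0.350 v +0.000 M +0.000 G 0.700 phi -0.079 Ft [ 3.8  1.4 -1.1]
ROWS y [-0.3, -0.6, -0.9, -1.2, -1.5] z [0.0, 0.1, 0.1, 0.1, 0.2] -> b [0.352 0.   ] Yabs [-1.8, -2.1, -2.4, -2.7, -3.0]
```

Emit:
move_arm --plan '[[[0, -0.3, 0], [0, 0, 0]], [[0, -0.6, 0.1], [0, 0, 0]], [[0, -0.9, 0.1], [0, 0, 0]], [[0, -1.2, 0.1], [0, 0, 0]], [[0, -1.5, 0.2], [0, 0, 0]]]'

```text
clock: 5.48
eef_pos: [0.4886, 0.0579, 0.3214]
tool_rot: [180.0, -0.0, 163.1]
ft_force: [0.5, 1.0, 9.7]
width: 0.203
finger_force: 26.3
```

```bash
python3 step.py ramp -4.5
```

```text
lid [285.3 202. ] area 372 off 0.1 | t 5.48 z 0.34900000000000003 est b 0.350 v +0.000 M +0.000 G 0.700 phi -0.159 Ft [0.5 1.  9.7]
ROWS y [-0.3, -0.6, -0.9, -1.2, -1.5] z [0.0, 0.1, 0.1, 0.2, 0.3] -> b [ 0.347 -0.034] Yabs [-3.3, -3.6, -3.9, -4.2, -4.5]
```

Emit:
move_arm --plan '[[[0, -0.3, 0], [0, 0, 0]], [[0, -0.6, 0.1], [0, 0, 0]], [[0, -0.9, 0.1], [0, 0, 0]], [[0, -1.2, 0.2], [0, 0, 0]], [[0, -1.5, 0.3], [0, 0, 0]]]'

```text
clock: 5.95
eef_pos: [0.4842, 0.0436, 0.3182]
tool_rot: [180.0, -0.0, 163.1]
ft_force: [1.3, 2.4, 1.3]
width: 0.199
finger_force: 25.8
```

```bash
python3 step.py ramp -6
```

```text
lid [285.3 202. ] area 370 off 0.1 | t 5.95 z 0.34900000000000003 est b 0.350 v +0.000 M +0.000 G 0.700 phi -0.239 Ft [1.3 2.4 1.3]
ROWS y [-0.3, -0.6, -0.9, -1.2, -1.5] z [0.1, 0.1, 0.2, 0.3, 0.4] -> b [ 0.316 -0.165] Yabs [-4.8, -5.1, -5.4, -5.7, -6.0]
```

Emit:
move_arm --plan '[[[0, -0.3, 0.1], [0, 0, 0]], [[0, -0.6, 0.1], [0, 0, 0]], [[0, -0.9, 0.2], [0, 0, 0]], [[0, -1.2, 0.3], [0, 0, 0]], [[0, -1.5, 0.4], [0, 0, 0]]]'

```text
clock: 6.42
eef_pos: [0.4798, 0.0292, 0.3143]
tool_rot: [180.0, -0.0, 163.1]
ft_force: [1.2, 2.6, 3.1]
width: 0.203
finger_force: 25.6
```

```bash
python3 step.py ramp -7
```

```text
lid [285.3 202. ] area 371 off 0.2 | t 6.42 z 0.34900000000000003 est b 0.350 v +0.000 M +0.000 G 0.700 phi -0.321 Ft [1.2 2.6 3.1]
ROWS y [-0.2, -0.4, -0.6, -0.8, -1.0] z [0.1, 0.2, 0.2, 0.3, 0.4] -> b [ 0.287 -0.278] Yabs [-6.2, -6.4, -6.6, -6.8, -7.0]
```

```bash
python3 - <<'E'
s=open('step.py').read()
s=s.replace("x[0],x[1]=.35,0; Pc=np.diag([1e-5,1e-5,.006,.006])","x[:]=[.35,0,max(0,K*(.35-float(phi(st['Y'])))-.343*.7),.7]; Pc=np.diag([1e-5,1e-5,.001,.005])")
open('step.py','w').write(s)
E
sed -n 48,56p step.py | cut -c1-200
```

```text
print(f't {t:.2f} z {z} est b {x[0]:.3f} v {x[1]:+.3f} M {x[2]:+.3f} G {x[3]:.3f} phi {phi(st["Y"]):.3f} Ft {np.round(s["ft_force"],1)}')
# --- plan: 15 rows by 5 knots x3 (first 5 rows are done)
st['t']=t; p0=float(phi(st['Y'])); dt=[.05]+[ROW]*15
def rows(q): return np.interp(np.arange(1,16),[0,2,5,8,11,15],np.r_[p0,q])
ref=np.array([x[0]+np.clip(tgt-x[0],-rate*T_,rate*T_) for T_ in .05+ROW*np.arange(1,16)])
def cost(q):
    r=rows(q); o=np.array(sim(x,np.r_[p0,r],p0,dt))[1:]
    eq=o[:,0]-(x[2]+x[3]*np.sin(o[:,0]))/K
    dr=np.diff(np.r_[p0,r])
```

Emit:
move_arm --plan '[[[0, -0.2, 0.1], [0, 0, 0]], [[0, -0.4, 0.2], [0, 0, 0]], [[0, -0.6, 0.2], [0, 0, 0]], [[0, -0.8, 0.3], [0, 0, 0]], [[0, -1, 0.4], [0, 0, 0]]]'

```text
clock: 6.88
eef_pos: [0.4769, 0.0197, 0.3104]
tool_rot: [-180.0, -0.0, 163.1]
ft_force: [-0.5, 1.9, 5.5]
width: 0.2
finger_force: 26.0
```

```bash
python3 step.py ramp -8
```

```text
lid [285.3 202. ] area 371 off 0.2 | t 6.88 z 0.34900000000000003 est b 0.350 v +0.000 M +0.087 G 0.700 phi -0.377 Ft [-0.5  1.9  5.5]
ROWS y [-0.2, -0.4, -0.6, -0.8, -1.0] z [0.1, 0.1, 0.2, 0.3, 0.4] -> b [ 0.342 -0.05 ] Yabs [-7.2, -7.4, -7.6, -7.8, -8.0]
```

Emit:
move_arm --plan '[[[0, -0.2, 0.1], [0, 0, 0]], [[0, -0.4, 0.1], [0, 0, 0]], [[0, -0.6, 0.2], [0, 0, 0]], [[0, -0.8, 0.3], [0, 0, 0]], [[0, -1, 0.4], [0, 0, 0]]]'

```text
clock: 7.35
eef_pos: [0.4741, 0.0102, 0.3062]
tool_rot: [180.0, -0.0, 163.1]
ft_force: [0.5, 2.5, 1.0]
width: 0.199
finger_force: 25.7
```

```bash
python3 step.py ramp -9
```

```text
lid [285.3 202. ] area 371 off 0.1 | t 7.35 z 0.34900000000000003 est b 0.350 v +0.000 M +0.113 G 0.700 phi -0.435 Ft [0.5 2.5 1. ]
ROWS y [-0.2, -0.4, -0.6, -0.8, -1.0] z [0.1, 0.2, 0.3, 0.4, 0.5] -> b [ 0.342 -0.051] Yabs [-8.2, -8.4, -8.6, -8.8, -9.0]
```

Emit:
move_arm --plan '[[[0, -0.2, 0.1], [0, 0, 0]], [[0, -0.4, 0.2], [0, 0, 0]], [[0, -0.6, 0.3], [0, 0, 0]], [[0, -0.8, 0.4], [0, 0, 0]], [[0, -1, 0.5], [0, 0, 0]]]'

```text
clock: 7.82
eef_pos: [0.4711, 0.0006, 0.3013]
tool_rot: [-180.0, 0.0, 163.1]
ft_force: [0.1, 2.4, 3.7]
width: 0.202
finger_force: 25.6
```

```bash
python3 step.py ramp -9.6
```

```text
lid [285.3 202. ] area 370 off 0.1 | t 7.82 z 0.34900000000000003 est b 0.350 v +0.000 M +0.139 G 0.700 phi -0.493 Ft [0.1 2.4 3.7]
ROWS y [-0.1, -0.2, -0.4, -0.5, -0.6] z [0.1, 0.1, 0.2, 0.3, 0.3] -> b [ 0.345 -0.031] Yabs [-9.1, -9.2, -9.4, -9.5, -9.6]
```

```bash
sed -i "s/-.343\*.7),.7\]; Pc=np.diag(\[1e-5,1e-5,.001,.005\])/-.343*.77),.77]; Pc=np.diag([1e-5,1e-5,.001,.004])/" step.py; grep -c "343\*.77" step.py
```

```text
1
```

Emit:
move_arm --plan '[[[0, -0.1, 0.1], [0, 0, 0]], [[0, -0.2, 0.1], [0, 0, 0]], [[0, -0.4, 0.2], [0, 0, 0]], [[0, -0.5, 0.3], [0, 0, 0]], [[0, -0.6, 0.3], [0, 0, 0]]]'

```text
clock: 8.28
eef_pos: [0.4695, -0.005, 0.298]
tool_rot: [180.0, -0.0, 163.1]
ft_force: [2.1, 5.0, -2.7]
width: 0.197
finger_force: 25.2
```

```bash
python3 step.py ramp -10.2
```

```text
lid [285.  202.2] area 370 off 0.1 | t 8.28 z 0.33949999999999997 est b 0.350 v +0.000 M +0.132 G 0.770 phi -0.530 Ft [ 2.1  5.  -2.7]
ROWS y [-0.1, -0.2, -0.4, -0.5, -0.6] z [0.1, 0.2, 0.3, 0.3, 0.4] -> b [ 0.345 -0.032] Yabs [-9.7, -9.8, -10.0, -10.1, -10.2]
```

```bash
python3 - <<'E'
import json,numpy as np
s=json.load(open('st.json')); s.update(free=True,x=[.340,-.04,.126,.77],Pc=np.diag([3e-5,1e-3,.0005,.004]).tolist()); json.dump(s,open('st.json','w'))
E
python3 step.py -0.1 0.22 -
```

```text
lid [284.9 202.2] area 363 off 0.0 | innov -0.000 t 8.33 z 0.33749999999999997 est b 0.338 v -0.042 M +0.126 G 0.770 phi -0.530 Ft [0.2 3.  1.1]
ROWS y [-0.6, -1.2, -1.3, -1.3, -1.4] z [0.4, 0.8, 0.9, 0.9, 0.9] -> b [ 0.29  -0.186] Yabs [-10.2, -10.8, -10.9, -10.9, -11.0]
```

```bash
python3 - <<'E'
s=open('step.py').read()
s=s.replace("st['Z']+=st['pz'][len(Ys)-1] if not a else 0","st['Z']-=round(st['Z']-19*float(np.cos(phi(Ys[-1]))),1)")
open('step.py','w').write(s)
E
grep -c "st\['Z'\]-=round" step.py
```

```text
1
```

Emit:
move_arm --plan '[[[0, -0.5, 0.3], [0, 0, 0]], [[0, -0.9, 0.6], [0, 0, 0]], [[0, -1.1, 0.7], [0, 0, 0]], [[0, -1.2, 0.8], [0, 0, 0]], [[0, -1.3, 0.8], [0, 0, 0]]]'

```text
clock: 8.8
eef_pos: [0.4658, -0.0174, 0.29]
tool_rot: [180.0, -0.0, 163.0]
ft_force: [3.7, 6.3, -4.4]
width: 0.202
finger_force: 24.9
```

```bash
python3 step.py -0.1 0.22 -10.1 -10.5 -10.7 -10.8 -10.9
```

```text
lid [282.7 203.8] area 354 off 0.1 | innov -0.018 t 8.80 z 0.27599999999999997 est b 0.276 v -0.229 M +0.119 G 0.752 phi -0.611 Ft [ 3.7  6.3 -4.4]
ROWS y [1.9, 3.8, 3.6, 3.3, 3.0] z [-1.2, -2.1, -2.0, -1.9, -1.7] -> b [ 0.168 -0.218] Yabs [-9.0, -7.1, -7.3, -7.6, -7.9]
```

Emit:
move_arm --plan '[[[0, 1.9, -1.2], [0, 0, 0]], [[0, 3.8, -2.1], [0, 0, 0]], [[0, 3.6, -2], [0, 0, 0]], [[0, 3.3, -1.9], [0, 0, 0]], [[0, 3, -1.7], [0, 0, 0]]]'

```text
clock: 9.27
eef_pos: [0.4745, 0.0112, 0.3078]
tool_rot: [-180.0, 0.0, 163.1]
ft_force: [-2.1, -1.3, 8.7]
width: 0.201
finger_force: 26.5
```

```bash
python3 step.py -0.1 0.22
```

```text
lid [279.2 207.2] area 321 off 0.1 | innov -0.007 t 9.27 z 0.16099999999999998 est b 0.161 v -0.237 M +0.117 G 0.750 phi -0.429 Ft [-2.1 -1.3  8.7]
ROWS y [0.8, 1.6, 1.5, 1.4, 1.3] z [-0.4, -0.7, -0.6, -0.6, -0.6] -> b [ 0.054 -0.227] Yabs [-7.1, -6.3, -6.4, -6.5, -6.6]
```

Model predictions match well; I'll continue.

Emit:
move_arm --plan '[[[0, 0.8, -0.4], [0, 0, 0]], [[0, 1.6, -0.7], [0, 0, 0]], [[0, 1.5, -0.6], [0, 0, 0]], [[0, 1.4, -0.6], [0, 0, 0]], [[0, 1.3, -0.6], [0, 0, 0]]]'

```text
clock: 9.73
eef_pos: [0.4784, 0.0241, 0.3136]
tool_rot: [180.0, 0.0, 163.1]
ft_force: [0.1, 0.4, 2.6]
width: 0.198
finger_force: 25.7
```

```bash
python3 step.py -0.1 0.18
```

```text
lid [276.7 211. ] area 297 off 0.0 | innov +0.002 t 9.73 z 0.055999999999999994 est b 0.056 v -0.223 M +0.118 G 0.749 phi -0.355 Ft [0.1 0.4 2.6]
ROWS y [1.2, 2.3, 2.1, 1.8, 1.5] z [-0.4, -0.7, -0.6, -0.5, -0.5] -> b [-0.033 -0.168] Yabs [-5.4, -4.3, -4.5, -4.8, -5.1]
```

Emit:
move_arm --plan '[[[0, 1.2, -0.4], [0, 0, 0]], [[0, 2.3, -0.7], [0, 0, 0]], [[0, 2.1, -0.6], [0, 0, 0]], [[0, 1.8, -0.5], [0, 0, 0]], [[0, 1.5, -0.5], [0, 0, 0]]]'

```text
clock: 10.2
eef_pos: [0.483, 0.0392, 0.3186]
tool_rot: [179.9, 0.0, 163.1]
ft_force: [0.9, 0.7, 0.8]
width: 0.199
finger_force: 25.7
```

```bash
python3 step.py -0.1 0.1
```

```text
lid [275. 215.] area 273 off 0.1 | innov -0.007 t 10.20 z -0.04049999999999998 est b -0.040 v -0.186 M +0.116 G 0.756 phi -0.272 Ft [0.9 0.7 0.8]
ROWS y [2.0, 4.0, 3.2, 2.4, 1.6] z [-0.4, -0.6, -0.6, -0.5, -0.3] -> b [-0.088 -0.039] Yabs [-3.1, -1.1, -1.9, -2.7, -3.5]
```

Emit:
move_arm --plan '[[[0, 2, -0.4], [0, 0, 0]], [[0, 4, -0.6], [0, 0, 0]], [[0, 3.2, -0.6], [0, 0, 0]], [[0, 2.4, -0.5], [0, 0, 0]], [[0, 1.6, -0.3], [0, 0, 0]]]'

```text
clock: 10.67
eef_pos: [0.4873, 0.0532, 0.3212]
tool_rot: [180.0, 0.0, 163.1]
ft_force: [0.6, 0.8, 5.2]
width: 0.197
finger_force: 26.5
```

```bash
sed -i "s#^x=np.array(st\['x'\])#cv2.imwrite(f'pics/s{t:.2f}.png',cv2.resize(im[170:280,230:410],(720,440),interpolation=cv2.INTER_CUBIC)); x=np.array(st['x'])#" step.py; python3 step.py -0.1 0.1; ls pics/s1*
```

```text
lid [274.4 217.5] area 259 off 0.0 | innov -0.008 t 10.67 z -0.09600000000000003 est b -0.096 v -0.058 M +0.114 G 0.762 phi -0.185 Ft [0.6 0.8 5.2]
ROWS y [0.6, 1.3, 1.0, 0.8, 0.5] z [-0.1, -0.2, -0.2, -0.2, -0.1] -> b [-0.104  0.015] Yabs [-2.9, -2.2, -2.5, -2.7, -3.0]
pics/s10.67.png
```

View pics/s10.67.png

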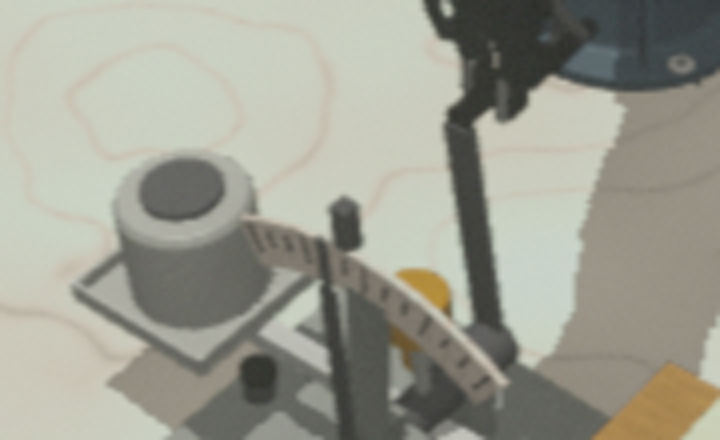

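Emit:
move_arm --plan '[[[0, 0.6, -0.1], [0, 0, 0]], [[0, 1.3, -0.2], [0, 0, 0]], [[0, 1, -0.2], [0, 0, 0]], [[0, 0.8, -0.2], [0, 0, 0]], [[0, 0.5, -0.1], [0, 0, 0]]]'

```text
clock: 11.13
eef_pos: [0.4889, 0.0584, 0.3224]
tool_rot: [180.0, 0.0, 163.1]
ft_force: [0.1, 0.3, 5.7]
width: 0.199
finger_force: 26.4
```

```bash
python3 step.py -0.1 0.1
```

```text
lid [274.2 218.4] area 257 off 0.0 | innov -0.010 t 11.13 z -0.11399999999999999 est b -0.113 v -0.006 M +0.112 G 0.768 phi -0.159 Ft [0.1 0.3 5.7]
ROWS y [0.4, 0.9, 0.5, 0.0, -0.4] z [-0.1, -0.1, -0.1, 0.0, 0.0] -> b [-0.104  0.029] Yabs [-2.6, -2.1, -2.5, -3.0, -3.4]
```

The picture shows the pointer tip at crop (323,240), close to the tab at (347,222). Next I'll work out the tab's lean from this view more exactly.

```bash
python3 - <<'E'
from geo import *
P=np.array([.603,.0555,-.29])
for t in(-.2,-.15,-.1,-.05,0): print(t,[((proj('scene',world(P,rot(t,np.array(S))))[0]-[230,170])*4+1.5).round(0).tolist() for S in([.05,0,.222],[.05,0,.205],[.057,0,.188],[.072,0,.205])])
E
```

```text
-0.2 [[312.0, 183.0], [317.0, 206.0], [314.0, 235.0], [292.0, 227.0]]
-0.15 [[326.0, 189.0], [330.0, 212.0], [326.0, 240.0], [305.0, 233.0]]
-0.1 [[340.0, 196.0], [343.0, 218.0], [338.0, 246.0], [318.0, 239.0]]
-0.05 [[355.0, 204.0], [357.0, 226.0], [350.0, 253.0], [331.0, 247.0]]
0 [[370.0, 213.0], [370.0, 234.0], [362.0, 261.0], [345.0, 255.0]]
```

Emit:
move_arm --plan '[[[0, 0.4, -0.1], [0, 0, 0]], [[0, 0.9, -0.1], [0, 0, 0]], [[0, 0.5, -0.1], [0, 0, 0]], [[0, 0, 0], [0, 0, 0]], [[0, -0.4, 0], [0, 0, 0]]]'

```text
clock: 11.6
eef_pos: [0.4876, 0.0543, 0.3219]
tool_rot: [180.0, -0.0, 163.1]
ft_force: [5.7, 2.0, -9.9]
width: 0.198
finger_force: 25.1
```

```bash
python3 step.py -0.1 0.1
```

```text
lid [274.2 218.3] area 255 off 0.0 | innov -0.008 t 11.60 z -0.11249999999999999 est b -0.112 v +0.011 M +0.111 G 0.772 phi -0.180 Ft [ 5.7  2.  -9.9]
ROWS y [0.5, 0.9, 0.6, 0.4, 0.1] z [0.0, -0.1, -0.1, 0.0, 0.0] -> b [-0.103  0.022] Yabs [-2.9, -2.5, -2.8, -3.0, -3.3]
```

Emit:
move_arm --plan '[[[0, 0.5, 0], [0, 0, 0]], [[0, 0.9, -0.1], [0, 0, 0]], [[0, 0.6, -0.1], [0, 0, 0]], [[0, 0.4, 0], [0, 0, 0]], [[0, 0.1, 0], [0, 0, 0]]]'

```text
clock: 12.07
eef_pos: [0.488, 0.0556, 0.3224]
tool_rot: [179.9, 0.0, 163.1]
ft_force: [1.6, 0.0, -2.2]
width: 0.2
finger_force: 25.6
```

```bash
python3 step.py -0.095 0.1
```

```text
lid [274.2 218.1] area 257 off 0.0 | innov -0.005 t 12.07 z -0.10799999999999998 est b -0.108 v +0.012 M +0.110 G 0.774 phi -0.175 Ft [ 1.6  0.  -2.2]
ROWS y [0.4, 0.8, 0.5, 0.2, -0.1] z [0.0, -0.1, -0.1, 0.0, 0.0] -> b [-0.098  0.022] Yabs [-2.9, -2.5, -2.8, -3.1, -3.4]
```

Emit:
move_arm --plan '[[[0, 0.4, 0], [0, 0, 0]], [[0, 0.8, -0.1], [0, 0, 0]], [[0, 0.5, -0.1], [0, 0, 0]], [[0, 0.2, 0], [0, 0, 0]], [[0, -0.1, 0], [0, 0, 0]]]'

```text
clock: 12.53
eef_pos: [0.4876, 0.0545, 0.3224]
tool_rot: [179.9, 0.0, 163.1]
ft_force: [2.5, 0.3, -3.9]
width: 0.199
finger_force: 25.2
```

```bash
python3 step.py -0.095 0.1
```

```text
lid [274.3 217.8] area 259 off 0.0 | innov -0.004 t 12.53 z -0.10149999999999998 est b -0.101 v +0.015 M +0.110 G 0.775 phi -0.180 Ft [ 2.5  0.3 -3.9]
ROWS y [0.2, 0.3, 0.2, 0.1, 0.1] z [0.0, 0.0, 0.0, 0.0, 0.0] -> b [-0.096  0.009] Yabs [-3.2, -3.1, -3.2, -3.3, -3.3]
```

Emit:
move_arm --plan '[[[0, 0.2, 0], [0, 0, 0]], [[0, 0.3, 0], [0, 0, 0]], [[0, 0.2, 0], [0, 0, 0]], [[0, 0.1, 0], [0, 0, 0]], [[0, 0.1, 0], [0, 0, 0]]]'

```text
clock: 13.0
eef_pos: [0.4879, 0.0553, 0.3224]
tool_rot: [180.0, -0.0, 163.1]
ft_force: [-0.1, -0.6, 3.8]
width: 0.201
finger_force: 25.9
```

```bash
python3 step.py -0.095 0.1
```

```text
lid [274.4 217.6] area 258 off 0.0 | innov -0.001 t 13.00 z -0.09650000000000003 est b -0.096 v +0.007 M +0.109 G 0.775 phi -0.175 Ft [-0.1 -0.6  3.8]
ROWS y [0.0, -0.1, -0.1, -0.1, -0.1] z [0.0, 0.0, 0.0, 0.0, 0.0] -> b [-0.095 -0.002] Yabs [-3.3, -3.4, -3.4, -3.4, -3.4]
```

Emit:
move_arm --plan '[[[0, 0, 0], [0, 0, 0]], [[0, -0.1, 0], [0, 0, 0]], [[0, -0.1, 0], [0, 0, 0]], [[0, -0.1, 0], [0, 0, 0]], [[0, -0.1, 0], [0, 0, 0]]]'

```text
clock: 13.47
eef_pos: [0.4876, 0.0544, 0.3223]
tool_rot: [180.0, -0.0, 163.1]
ft_force: [0.6, 1.7, 2.9]
width: 0.2
finger_force: 25.9
```

```bash
python3 step.py -0.095 0.1
```

```text
lid [274.4 217.5] area 260 off 0.1 | innov +0.000 t 13.47 z -0.09500000000000003 est b -0.095 v -0.002 M +0.110 G 0.775 phi -0.180 Ft [0.6 1.7 2.9]
ROWS y [0.1, 0.2, 0.1, 0.1, 0.1] z [0.0, 0.0, 0.0, 0.0, 0.0] -> b [-0.095  0.   ] Yabs [-3.3, -3.2, -3.3, -3.3, -3.3]
```

The beam is almost stationary, so I'll run two calls before the next look.

Emit:
move_arm --plan '[[[0, 0.1, 0], [0, 0, 0]], [[0, 0.2, 0], [0, 0, 0]], [[0, 0.1, 0], [0, 0, 0]], [[0, 0.1, 0], [0, 0, 0]], [[0, 0.1, 0], [0, 0, 0]]]'

```text
clock: 13.93
eef_pos: [0.4879, 0.0553, 0.3224]
tool_rot: [180.0, 0.0, 163.1]
ft_force: [-0.7, -0.8, 5.0]
width: 0.198
finger_force: 26.0
```

Emit:
move_arm --plan '[[[0, 0, 0], [0, 0, 0]], [[0, 0, 0], [0, 0, 0]], [[0, 0, 0], [0, 0, 0]], [[0, 0, 0], [0, 0, 0]]]'

```text
clock: 14.27
eef_pos: [0.4879, 0.0553, 0.3224]
tool_rot: [180.0, 0.0, 163.1]
ft_force: [-1.6, 0.5, 5.3]
width: 0.201
finger_force: 26.0
```

```bash
python3 step.py -0.095 0.1 -3.3 -3.2 -3.3 -3.3 -3.3 -3.3 -3.3 -3.3 -3.3
```

```text
lid [274.4 217.5] area 260 off 0.1 | innov +0.000 t 14.27 z -0.09500000000000003 est b -0.095 v +0.001 M +0.110 G 0.775 phi -0.175 Ft [-1.6  0.5  5.3]
ROWS y [0.0, 0.0, 0.0, 0.0, 0.0] z [0.0, 0.0, 0.0, 0.0, 0.0] -> b [-0.095  0.001] Yabs [-3.3, -3.3, -3.3, -3.3, -3.3]
```

Emit:
move_arm --plan '[[[0, 0, 0], [0, 0, 0]], [[0, 0, 0], [0, 0, 0]], [[0, 0, 0], [0, 0, 0]], [[0, 0, 0], [0, 0, 0]], [[0, 0, 0], [0, 0, 0]]]'

```text
clock: 14.73
eef_pos: [0.4879, 0.0553, 0.3224]
tool_rot: [180.0, 0.0, 163.1]
ft_force: [-1.1, -0.5, 4.8]
width: 0.197
finger_force: 26.0
```

Emit:
move_arm --plan '[[[0, 0, 0], [0, 0, 0]], [[0, 0, 0], [0, 0, 0]], [[0, 0, 0], [0, 0, 0]], [[0, 0, 0], [0, 0, 0]], [[0, 0, 0], [0, 0, 0]]]'

```text
clock: 15.15
eef_pos: [0.4878, 0.0553, 0.3224]
tool_rot: [180.0, -0.0, 163.1]
ft_force: [-1.5, 0.9, 5.7]
width: 0.2
finger_force: 26.0
```

```bash
python3 step.py -0.095 0.1 -3.3 -3.3 -3.3 -3.3 -3.3 -3.3 -3.3 -3.3 -3.3 -3.3
```

```text
lid [274.4 217.5] area 260 off 0.1 | innov -0.000 t 15.15 z -0.09450000000000003 est b -0.094 v +0.001 M +0.109 G 0.775 phi -0.175 Ft [-1.5  0.9  5.7]
ROWS y [0.0, -0.1, -0.1, 0.0, 0.0] z [0.0, 0.0, 0.0, 0.0, 0.0] -> b [-0.095 -0.001] Yabs [-3.3, -3.4, -3.4, -3.3, -3.3]
```

Emit:
move_arm --plan '[[[0, 0, 0], [0, 0, 0]], [[0, -0.1, 0], [0, 0, 0]], [[0, -0.1, 0], [0, 0, 0]], [[0, 0, 0], [0, 0, 0]], [[0, 0, 0], [0, 0, 0]]]'

```text
clock: 15.62
eef_pos: [0.4879, 0.0553, 0.3224]
tool_rot: [180.0, -0.0, 163.0]
ft_force: [-1.1, -0.1, 4.2]
width: 0.2
finger_force: 26.0
```

Emit:
move_arm --plan '[[[0, 0, 0], [0, 0, 0]], [[0, 0, 0], [0, 0, 0]], [[0, 0, 0], [0, 0, 0]], [[0, 0, 0], [0, 0, 0]], [[0, 0, 0], [0, 0, 0]]]'

```text
clock: 16.03
eef_pos: [0.4879, 0.0553, 0.3224]
tool_rot: [180.0, -0.0, 163.1]
ft_force: [-0.9, 0.4, 5.8]
width: 0.201
finger_force: 26.1
```

```bash
python3 step.py -0.095 0.1 -3.3 -3.4 -3.4 -3.3 -3.3 -3.3 -3.3 -3.3 -3.3 -3.3
```

```text
lid [274.4 217.5] area 260 off 0.1 | innov -0.000 t 16.03 z -0.09500000000000003 est b -0.095 v +0.000 M +0.109 G 0.775 phi -0.175 Ft [-0.9  0.4  5.8]
ROWS y [0.0, 0.0, 0.0, 0.0, 0.0] z [0.0, 0.0, 0.0, 0.0, 0.0] -> b [-0.095  0.001] Yabs [-3.3, -3.3, -3.3, -3.3, -3.3]
```

Emit:
move_arm --plan '[[[0, 0, 0], [0, 0, 0]], [[0, 0, 0], [0, 0, 0]], [[0, 0, 0], [0, 0, 0]], [[0, 0, 0], [0, 0, 0]], [[0, 0, 0], [0, 0, 0]]]'

```text
clock: 16.5
eef_pos: [0.4879, 0.0553, 0.3224]
tool_rot: [180.0, -0.0, 163.0]
ft_force: [-1.7, 0.6, 5.0]
width: 0.199
finger_force: 26.1
```

Emit:
move_arm --plan '[[[0, 0, 0], [0, 0, 0]], [[0, 0, 0], [0, 0, 0]], [[0, 0, 0], [0, 0, 0]], [[0, 0, 0], [0, 0, 0]], [[0, 0, 0], [0, 0, 0]]]'

```text
clock: 16.92
eef_pos: [0.4879, 0.0553, 0.3224]
tool_rot: [180.0, -0.0, 163.1]
ft_force: [-0.8, -0.3, 4.9]
width: 0.203
finger_force: 26.1
```

```bash
python3 step.py -0.095 0.1 -3.3 -3.3 -3.3 -3.3 -3.3 -3.3 -3.3 -3.3 -3.3 -3.3
```

```text
lid [274.4 217.5] area 260 off 0.1 | innov -0.000 t 16.92 z -0.09500000000000003 est b -0.095 v +0.000 M +0.109 G 0.775 phi -0.175 Ft [-0.8 -0.3  4.9]
ROWS y [0.0, 0.0, 0.0, 0.0, 0.0] z [0.0, 0.0, 0.0, 0.0, 0.0] -> b [-0.095  0.001] Yabs [-3.3, -3.3, -3.3, -3.3, -3.3]
```

Emit:
move_arm --plan '[[[0, 0, 0], [0, 0, 0]], [[0, 0, 0], [0, 0, 0]], [[0, 0, 0], [0, 0, 0]], [[0, 0, 0], [0, 0, 0]], [[0, 0, 0], [0, 0, 0]]]'

```text
clock: 17.38
eef_pos: [0.4879, 0.0553, 0.3224]
tool_rot: [180.0, 0.0, 163.0]
ft_force: [-0.5, -0.9, 5.4]
width: 0.203
finger_force: 26.1
```

Emit:
move_arm --plan '[[[0, 0, 0], [0, 0, 0]], [[0, 0, 0], [0, 0, 0]], [[0, 0, 0], [0, 0, 0]], [[0, 0, 0], [0, 0, 0]], [[0, 0, 0], [0, 0, 0]]]'

```text
clock: 17.8
eef_pos: [0.4879, 0.0553, 0.3224]
tool_rot: [180.0, -0.0, 163.0]
ft_force: [-1.2, 0.4, 4.8]
width: 0.202
finger_force: 26.1
```

```bash
python3 step.py 0.345 0.15 -3.3 -3.3 -3.3 -3.3 -3.3 -3.3 -3.3 -3.3 -3.3 -3.3
```

```text
lid [274.4 217.5] area 260 off 0.1 | innov -0.001 t 17.80 z -0.09500000000000003 est b -0.095 v +0.000 M +0.109 G 0.775 phi -0.175 Ft [-1.2  0.4  4.8]
ROWS y [2.4, 4.9, 3.1, 1.4, -0.4] z [-0.2, -0.2, -0.3, -0.2, 0.1] -> b [-0.042  0.179] Yabs [-0.9, 1.6, -0.2, -1.9, -3.7]
```

Emit:
move_arm --plan '[[[0, 2.4, -0.2], [0, 0, 0]], [[0, 4.9, -0.2], [0, 0, 0]], [[0, 3.1, -0.3], [0, 0, 0]], [[0, 1.4, -0.2], [0, 0, 0]], [[0, -0.4, 0.1], [0, 0, 0]]]'

```text
clock: 18.27
eef_pos: [0.487, 0.052, 0.3212]
tool_rot: [180.0, 0.0, 163.2]
ft_force: [1.7, 0.8, 1.8]
width: 0.194
finger_force: 26.1
```

```bash
python3 step.py 0.345 0.15
```

```text
lid [275.  215.1] area 272 off 0.1 | innov -0.000 t 18.27 z -0.04199999999999998 est b -0.042 v +0.178 M +0.109 G 0.775 phi -0.196 Ft [1.7 0.8 1.8]
ROWS y [-0.5, -1.0, -0.9, -0.7, -0.5] z [0.1, 0.2, 0.2, 0.2, 0.1] -> b [0.031 0.15 ] Yabs [-4.2, -4.7, -4.6, -4.4, -4.2]
```

Emit:
move_arm --plan '[[[0, -0.5, 0.1], [0, 0, 0]], [[0, -1, 0.2], [0, 0, 0]], [[0, -0.9, 0.2], [0, 0, 0]], [[0, -0.7, 0.2], [0, 0, 0]], [[0, -0.5, 0.1], [0, 0, 0]]]'

```text
clock: 18.73
eef_pos: [0.4853, 0.0468, 0.3205]
tool_rot: [-180.0, 0.0, 163.0]
ft_force: [1.3, -0.9, -1.4]
width: 0.197
finger_force: 25.6
```

```bash
python3 step.py 0.345 0.15
```

```text
lid [276.3 211.8] area 292 off 0.0 | innov +0.004 t 18.73 z 0.035499999999999976 est b 0.035 v +0.159 M +0.110 G 0.775 phi -0.223 Ft [ 1.3 -0.9 -1.4]
ROWS y [-0.6, -1.2, -1.2, -1.1, -1.0] z [0.2, 0.3, 0.3, 0.3, 0.3] -> b [0.108 0.156] Yabs [-4.8, -5.4, -5.4, -5.3, -5.2]
```

Emit:
move_arm --plan '[[[0, -0.6, 0.2], [0, 0, 0]], [[0, -1.2, 0.3], [0, 0, 0]], [[0, -1.2, 0.3], [0, 0, 0]], [[0, -1.1, 0.3], [0, 0, 0]], [[0, -1, 0.3], [0, 0, 0]]]'

```text
clock: 19.2
eef_pos: [0.4824, 0.0372, 0.3178]
tool_rot: [-180.0, 0.0, 163.0]
ft_force: [-2.7, -1.5, 10.3]
width: 0.2
finger_force: 26.6
```

```bash
python3 step.py 0.345 0.15
```

```text
lid [278.  208.8] area 313 off 0.0 | innov +0.006 t 19.20 z 0.11400000000000005 est b 0.114 v +0.169 M +0.111 G 0.776 phi -0.277 Ft [-2.7 -1.5 10.3]
ROWS y [-0.8, -1.6, -1.4, -1.3, -1.2] z [0.2, 0.5, 0.4, 0.4, 0.4] -> b [0.187 0.15 ] Yabs [-6.0, -6.8, -6.6, -6.5, -6.4]
```

Emit:
move_arm --plan '[[[0, -0.8, 0.2], [0, 0, 0]], [[0, -1.6, 0.5], [0, 0, 0]], [[0, -1.4, 0.4], [0, 0, 0]], [[0, -1.3, 0.4], [0, 0, 0]], [[0, -1.2, 0.4], [0, 0, 0]]]'

```text
clock: 19.67
eef_pos: [0.4788, 0.0254, 0.3135]
tool_rot: [-179.9, -0.0, 163.0]
ft_force: [-0.7, -1.2, 7.1]
width: 0.197
finger_force: 26.6
```

```bash
python3 step.py 0.345 0.15
```

```text
lid [280.1 206.1] area 337 off 0.1 | innov +0.007 t 19.67 z 0.19449999999999995 est b 0.194 v +0.166 M +0.112 G 0.778 phi -0.344 Ft [-0.7 -1.2  7.1]
ROWS y [-0.6, -1.2, -1.3, -1.3, -1.3] z [0.2, 0.4, 0.5, 0.5, 0.5] -> b [0.267 0.143] Yabs [-7.0, -7.6, -7.7, -7.7, -7.7]
```

Emit:
move_arm --plan '[[[0, -0.6, 0.2], [0, 0, 0]], [[0, -1.2, 0.4], [0, 0, 0]], [[0, -1.3, 0.5], [0, 0, 0]], [[0, -1.3, 0.5], [0, 0, 0]], [[0, -1.3, 0.5], [0, 0, 0]]]'

```text
clock: 20.13
eef_pos: [0.475, 0.0129, 0.3084]
tool_rot: [180.0, 0.0, 163.0]
ft_force: [-0.2, 0.5, 4.2]
width: 0.201
finger_force: 26.2
```

```bash
python3 step.py 0.352 0.12
```

```text
lid [282.6 203.9] area 355 off 0.2 | innov +0.006 t 20.13 z 0.27299999999999996 est b 0.273 v +0.156 M +0.113 G 0.780 phi -0.417 Ft [-0.2  0.5  4.2]
ROWS y [-0.7, -1.4, -1.3, -1.2, -1.1] z [0.3, 0.7, 0.6, 0.6, 0.5] -> b [0.331 0.098] Yabs [-8.4, -9.1, -9.0, -8.9, -8.8]
```

Emit:
move_arm --plan '[[[0, -0.7, 0.3], [0, 0, 0]], [[0, -1.4, 0.7], [0, 0, 0]], [[0, -1.3, 0.6], [0, 0, 0]], [[0, -1.2, 0.6], [0, 0, 0]], [[0, -1.1, 0.5], [0, 0, 0]]]'

```text
clock: 20.6
eef_pos: [0.4719, 0.0026, 0.3031]
tool_rot: [-180.0, -0.0, 163.0]
ft_force: [2.9, 2.5, -3.0]
width: 0.2
finger_force: 25.7
```

```bash
python3 step.py 0.36 0.1
```

```text
lid [284.5 202.4] area 370 off 0.0 | innov -0.003 t 20.60 z 0.32849999999999996 est b 0.329 v +0.091 M +0.112 G 0.780 phi -0.482 Ft [ 2.9  2.5 -3. ]
ROWS y [0.0, 0.1, 0.0, 0.0, 0.0] z [0.0, -0.1, 0.0, 0.0, 0.0] -> b [0.352 0.   ] Yabs [-8.8, -8.7, -8.8, -8.8, -8.8]
```

Emit:
move_arm --plan '[[[0, 0, 0], [0, 0, 0]], [[0, 0.1, -0.1], [0, 0, 0]], [[0, 0.1, -0.1], [0, 0, 0]], [[0, 0.2, -0.1], [0, 0, 0]], [[0, 0.3, -0.2], [0, 0, 0]]]'

```text
clock: 21.07
eef_pos: [0.4728, 0.0058, 0.305]
tool_rot: [-180.0, -0.0, 163.1]
ft_force: [5.2, 3.4, -7.7]
width: 0.2
finger_force: 25.2
```

```bash
python3 step.py ramp -4.5 -8.8 -8.7 -8.7 -8.6 -8.5
```

```text
lid [285.2 202. ] area 372 off 0.1 | innov -0.005 t 21.07 z 0.34700000000000003 est b 0.351 v +0.000 M +0.112 G 0.780 phi -0.464 Ft [ 5.2  3.4 -7.7]
ROWS y [0.8, 1.6, 2.4, 3.2, 4.0] z [-0.3, -0.7, -1.0, -1.2, -1.4] -> b [0.352 0.   ] Yabs [-7.7, -6.9, -6.1, -5.3, -4.5]
```

Emit:
move_arm --plan '[[[0, 0.8, -0.3], [0, 0, 0]], [[0, 1.6, -0.7], [0, 0, 0]], [[0, 2.4, -1], [0, 0, 0]], [[0, 3.2, -1.2], [0, 0, 0]], [[0, 4, -1.4], [0, 0, 0]]]'

```text
clock: 21.53
eef_pos: [0.4845, 0.0447, 0.32]
tool_rot: [-180.0, 0.0, 163.1]
ft_force: [1.5, -0.4, -1.3]
width: 0.2
finger_force: 25.5
```

Emit:
move_arm --plan '[[[0, 1, -0.2], [0, 0, 0]], [[0, 2, -0.4], [0, 0, 0]], [[0, 3, -0.5], [0, 0, 0]], [[0, 4, -0.6], [0, 0, 0]], [[0, 5, -0.6], [0, 0, 0]]]'

```text
clock: 21.95
eef_pos: [0.4992, 0.0927, 0.3255]
tool_rot: [180.0, -0.0, 163.1]
ft_force: [-1.1, 0.6, 4.4]
width: 0.204
finger_force: 26.0
```

Emit:
move_arm --plan '[[[0, 1, 0.1], [0, 0, 0]], [[0, 2, 0.2], [0, 0, 0]], [[0, 3, 0.3], [0, 0, 0]], [[0, 4, 0.5], [0, 0, 0]], [[0, 5, 0.8], [0, 0, 0]]]'

```text
clock: 22.37
eef_pos: [0.5138, 0.1405, 0.3172]
tool_rot: [180.0, -0.0, 163.1]
ft_force: [-1.0, -1.8, -0.9]
width: 0.197
finger_force: 25.5
```

Emit:
move_arm --plan '[[[0, 0.5, 0.2], [0, 0, 0]], [[0, 1, 0.3], [0, 0, 0]], [[0, 1.5, 0.5], [0, 0, 0]], [[0, 2, 0.7], [0, 0, 0]], [[0, 2.2, 0.8], [0, 0, 0]]]'

```text
clock: 22.78
eef_pos: [0.5201, 0.1611, 0.3091]
tool_rot: [180.0, -0.0, 163.1]
ft_force: [-0.7, -0.1, 3.2]
width: 0.197
finger_force: 25.8
```

```bash
python3 step.py ramp 7.7 7.7 | head -1; python3 -c "
from station import ctrl
s=ctrl.read_state();print(s['eef_pos'].round(4),s['tool_rot'].round(1),s['ft_force'].round(1))"
```

```text
lid [285.3 202. ] area 372 off 0.1 | innov -0.003 t 22.78 z 0.34900000000000003 est b 0.349 v +0.000 M +0.112 G 0.780 phi 0.417 Ft [-0.7 -0.1  3.2]
[0.5201 0.1612 0.3091] [180.   -0.  163.1] [-0.4  0.5  3.4]
```

Emit:
move_arm --plan '[[[0, 0, 0], [0, 0, 0]], [[0, 0, 0], [0, 0, 0]], [[0, 0, 0], [0, 0, 0]], [[0, 0, 0], [0, 0, 0]], [[0, 0, 0], [0, 0, 0]]]' --jaw 1

```text
clock: 23.25
eef_pos: [0.52, 0.1604, 0.3094]
tool_rot: [180.0, 0.0, 163.0]
ft_force: [0.1, 0.3, -0.2]
width: 0.892
finger_force: 0.0
```

Emit:
move_arm --plan '[[[0, 0, 0], [0, 0, 0]], [[0, 0, -1], [0, 0, 0]], [[0, 0, -3], [0, 0, 0]], [[0, 0, -5.5], [0, 0, 0]], [[0, 0, -8.5], [0, 0, 0]]]'

```text
clock: 23.67
eef_pos: [0.5194, 0.1603, 0.3944]
tool_rot: [-179.9, -0.1, 163.0]
ft_force: [1.0, 0.1, -0.1]
width: 1.004
finger_force: 0.0
```

Emit:
move_arm --plan '[[[0, 0, -2], [0, 0, 0]], [[0, 0, -4], [0, 0, 0]], [[0, 0, -5], [0, 0, 0]], [[0, 0, -5], [0, 0, 0]], [[0, 0, -5], [0, 0, 0]]]'

```text
clock: 24.08
eef_pos: [0.5203, 0.1606, 0.4442]
tool_rot: [180.0, 0.0, 163.0]
ft_force: [0.8, -0.1, -0.8]
width: 0.998
finger_force: 0.0
```

```bash
python3 - <<'E'
from station import ctrl
import cv2
s=ctrl.read_state(); print(s['clock'],s['eef_pos'],s['joint_vel'].round(2),s['width'])
cv2.imwrite('pics/end.png',cv2.resize(ctrl.get_image('scene')['color'][170:320,230:450],(792,540),interpolation=cv2.INTER_CUBIC))
E
```

```text
24.0833 [0.52025301 0.16058021 0.44423121] [-0.02  0.33 -2.14 -0.78  0.04  0.07] 0.9978313065755717
```

View pics/end.png

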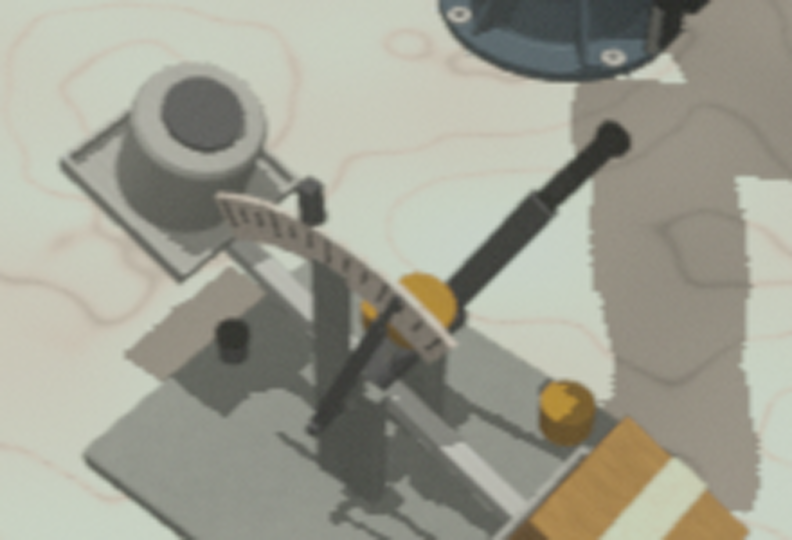

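The final picture shows the beam on its starting stop. The lever's end disc is at crop (610,138), which is image pixel (399,208), the same place as at the start, and the gripper is clear.

```bash
python3 -c "
from station import ctrl
print(ctrl.finish_job())"
```

```text
the job is handed in; nothing more can be done
None
```

I handed the job in at about 24 s. By camera, the pointer was on the tab for about 7.5 s, the beam came down onto its starting stop at about 0.1 rad/s, and the lever was released at its starting lean; `finish_job` returned no verdict.

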